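Turn the handle home on its keyed shaft and swing the keeper in

ROBOT

A 6-joint arm with a two-finger parallel gripper is mounted at the origin on a cart in front of the work surface, level with it; the furniture and walls round the work are solid. World frame = base frame: x ahead of the robot, y to its left, z up, the work surface at z = 0. Lengths are in m, angles in rad, forces in N, time in s.
With the tool pointing down it reaches from about 0.3 to 0.85 m from the base axis. Payload 5.4 kg.
Tool frame: the origin (TCP) lies between the finger pads; the fingertips stand 8 mm ahead of it and the grasp point (between the pads) lies 11 mm behind it; z points along the fingers, y is the line along which they close (so a half turn about z gives the same grasp; the last joint's range is limited). The gripper opens to 85 mm and grips with 20 to 120 N. Pads are 22 mm wide; open, the fingers measure 114 mm over their backs; the gripper's body (76 mm by 85 mm) begins 54 mm behind the grasp point. The pads swing forward as they close: fully open they stand 13 mm farther back than shut.
Start: joints at [-1.463, 0.158, 1.597, -0, 1.386, -0.21], TCP at [0.18, -0.546, 0.239] pointing down, gripper open.
Joint ranges: [-2.91, 2.91], [-0.94, 2.29], [0.18, 2.7], [-1.29, 4.43], [0.17, 2.64], [-3, 3]. Speed limits (rad/s): [2.57, 2.57, 3.14, 3.14, 3.14, 3.14].

INTERFACE

Orientations are given as a unit quaternion [w, x, y, z].
In Python, from cell import robot gives the robot as it stands. The module is installed in compiled form; this text tells all that it offers.
- The arm moves only by the tool send_rows, never from a script. Its argument "rows" is a list of rows, each a list of 7 numbers: the gripper command: -1 is fully open, 1 is shut, values between are in proportion, then the shift along the tool's x, y, z in cm, then the turn, a rotation vector about the tool's x, y, z in rad. In form: [[fingers, dx, dy, dz, rx, ry, rz], ...]. A call has 1 to 10 rows; each row shifts and turns the commanded pose from where the row before left it, along the tool's axes as they then stand; what a row does not reach is not made up. A row lasts 1/8 s, in which the tool goes at most 62.5 mm and 10.7 degrees, less where a joint would pass 70% of its speed; a pose out of reach is approached as far as the arm can. A call is refused whole if a number of a shift passes 6.25 or a number of a turn 0.188, either way. A call with a gripper value outside its range is refused whole. The fingers move at their own pace and stop on an object; the grip force is fixed at half the most. Time passes only in rows, so rows that do not move let the fingers close. It gives the time, the measured TCP pose, the force, the opening and the grip force at its end, in the units of the state.
- robot.read_state(): the state, without advancing time (a new reading comes with each control period).
- robot.read_camera(name): name is "scene" or "side" or "wrist"; returns a dict with "image" (400x640x3 uint8, red, green, blue), "fov_y" (degrees; the focal length in pixels is half the picture's height over the tangent of half this angle, whatever the lens; pixels are square), "cx", "cy" (the principal point, pixels), "D" ([k1, k2, p1, p2, k3] as OpenCV has them; the pictures are not rectified), "rvec" (rotation vector, rad) and "tvec" (3), from world to camera coordinates, as OpenCV has them. Camera axes: x right, y down, z forward; pixel columns grow to the right and rows downward; lengths in m; the calibration is good to about 2 mm. A picture is of the moment at which its call begins. There is no depth.
- robot.sign_off(): hands the job in; it is judged then, once.
Trained networks look in the newest picture that a camera, given by its name, has taken for a name from the list of things; names that differ only in an ending like _2 or _b are one class to them, and where a whole thing is asked for, a point or a joint stands for the part that bears it (a point fixed in the world has none). Each returns a list of dicts, best first, with "p" (0 to 1); they miss things now and then, are a little off and sometimes report something else, mostly with a low value. They report only what shows in the picture. A call takes as long as a camera call. They do not tell look-alikes from the thing itself.
- robot.boxes_of(camera, label): "rect" ([left, top, right, bottom] in pixels, round what is visible of it).
- robot.silhouettes(camera, label): "mask" (400x640 bool, what is visible of it) and "rect" ([left, top, right, bottom] in pixels, round what is visible of it).
- robot.tip_of(camera, label): "location" ([column, row] in pixels: a listed point, or the origin of a listed thing).
The state is a dict: "clock": time; "joint_pos": joint angles; "qvel": joint speeds; "joint_efforts": joint torques, N m; "tcp_pos": TCP position; "eef_rot": TCP orientation; "ft_force": force on the tool from outside, world axes, zero at the start; "moment": the same for the moment, N m; "finger_gap": finger opening in m; "finger_force": force on a finger pad.
Only numpy, scipy, OpenCV 4.12 (cv2) and the standard library are available. Lean on these libraries where they do the work, as an engineer would, in place of code of your own. Each camera call takes 0.05 s, during which the arm holds its last target. There are 200 camera calls.

TASK

The two-armed handle on the blue drive unit is still riding on top of the brass drive key. Turn it round on its shaft until its slot meets the key and it drops fully home, then swing the yellow slotted keeper all the way in over the hub so that its notch holds the shaft and the handle cannot come off. Leave the other things on the bench where they are.

Things in the scene. Friction and masses are not known exactly. Their poses are not given: they have to be found in the camera images.
- drive: Fixed blue drive unit on a dark steel base plate (215 x 130 x 12 mm, x = -77 to 138 mm). Origin on the bench under its vertical shaft; z up; x points from the shaft to the keeper's pivot post. Blue housing 96 x 104 mm, top at z = 34 mm. Steel shaft 16 mm diameter, top at z = 105 mm, thinner neck at z = 83 to 93 mm. Post 16 mm diameter at x = 100 mm, y = 0, top at z = 84 mm.
- shaft_foot (a point): On the shaft's axis at the top of the round collar (72 mm diameter), 40 mm above the bench. On the collar lies the brass drive key, a fixed bar through the shaft: 60 mm long along the drive's x, 8 mm wide, 10 mm high. The handle's underside rests here when home.
- handle: Loose two-armed handle, 0.3 to 0.45 kg, on the shaft. Origin: centre of the hub's underside; z up. Hub 44 x 44 x 27 mm, round neck of 32 mm diameter to z = 40 mm, bore 18 mm. Two steel arms 12 mm thick along +x and -x at z = 20 mm, with 22 mm red balls at x = +62 and -62 mm. It turns with light friction either way.
- handle_slot (a point): Slot in the hub's underside, 13 mm wide, 13 mm deep, along the handle's x (parallel to the arms); same origin and axes as the handle. It starts turned at least 0.45 rad from the key, 50 mm above the bench, resting on the key. Once the arms lie along the drive's x, either way round (within about 0.06 rad), its weight drops it 10 mm, to 40 mm above the bench.
- keeper (a joint): Yellow keeper's hinge about the post: 0 = fully in at its stop, notch round the shaft neck; 1.75 = limit. At value q it points from the pivot along (-cos q, -sin q) in the drive's x, y, so closing turns it clockwise seen from above. Starts at 1.1 to 1.6, stays where left, needs under 1 N at its peg. It passes 4 mm above the hub of a handle that is home, and jams on one that is not.
- keeper_peg (a point): Middle of the black upright push peg (18 mm diameter, 30 mm high, from 91 to 121 mm above the bench) near the free end of the keeper, 134 mm along it from the pivot and 7 mm to its trailing side (the side it is pushed from when closing).
- keeper_pivot (a point): Pivot of the keeper, on the axis of the post, at the underside of the 7 mm thick keeper plate, 84 mm above the bench; the bolt head above it ends 97 mm above the bench.
- multimeter: Bystander: yellow and black hand multimeter lying on its back, 128 x 66 x 40 mm; origin under its centre.
- side_cutters: Bystander: side cutters with yellow grips lying flat, 81 x 133 x 12 mm; origin under the centre.
- flux_bottle: Bystander: clear squeeze bottle with blue needle cap standing up, 52 mm across, 140 mm high; origin under its centre.
- solder_spool: Bystander: blue spool of solder wire, 52 mm flange, 40 mm high; origin on its underside.
Things that resemble listed ones, but are neither listed nor needed, are in the scene too. What is shaped like the handle but green or turquoise is not meant.

How it is judged:
By the outcome, as a careful person would: the job done as asked, in the order asked, and still so for the second after the job is handed in, with the robot touching nothing.
It also fails if it takes over 51 s, if anything falls off the work surface, if the arm or the gripper's body presses on something with over 40 N, if the wrist force passes 120 N, or if a joint passes its speed limit or range.

## Working session

There is one attempt and no reset: what is moved stays moved. The work goes in short steps, Python scripts to look and compute and a tool call to move; the robot and the scene stay as the last step left them, time stands still between calls to the robot, and variables do not carry over. Pictures are saved under pics/ and viewed, at most 10 in all, crops included, and the job is handed in when it is done.

Besides the shell and the picture viewer there is one more tool, called after "Emit:" by a JSON object that holds its "method" and its "body", one argument or row to a line. send_rows: Moves the arm, as the interface text tells. Its arguments: {"type":"object","properties":{"rows":{"type":"array"}},"required":["rows"]}

```bash
mkdir -p pics; cat > h.py <<'E'
import numpy as np, cv2
from cell import robot
def cam(n):
    c=robot.read_camera(n); f=200/np.tan(np.radians(c['fov_y'])/2)
    c['K']=np.array([[f,0,c['cx']],[0,f,c['cy']],[0,0,1.]]); c['R']=cv2.Rodrigues(np.array(c['rvec'],float))[0]; c['t']=np.array(c['tvec'],float).ravel(); c['D']=np.array(c['D'],float); return c
def ray(c,p):
    u=cv2.undistortPoints(np.array([[p]],float),c['K'],c['D'])[0,0]
    return -c['R'].T@c['t'], c['R'].T@np.array([u[0],u[1],1])
def atz(c,p,z):
    o,d=ray(c,p); return o+d*(z-o[2])/d[2]
def tri(obs):
    A=np.zeros((3,3));b=np.zeros(3)
    for c,p in obs:
        o,d=ray(c,p); d=d/np.linalg.norm(d); P=np.eye(3)-np.outer(d,d); A+=P;b+=P@o
    x=np.linalg.solve(A,b); return x,[np.linalg.norm(proj(c,x)-p) for c,p in obs]
def proj(c,x): return cv2.projectPoints(np.array([x],float),c['R'] @ np.eye(3) if 0 else cv2.Rodrigues(c['R'])[0],c['t'],c['K'],c['D'])[0][0,0]
def save(c,n): cv2.imwrite('pics/'+n,c['image'][:,:,::-1])
E
python3 - <<'E'
from h import *
np.set_printoptions(precision=3,suppress=True)
cs={}
for n in ['scene','side']:
    c=cs[n]=cam(n)
    print(n,'pos',-c['R'].T@c['t'])
    for l in ['shaft_foot','handle','handle_slot','keeper_peg','keeper_pivot','drive','flux_bottle','multimeter','side_cutters','solder_spool']:
        print(l,[(np.round(d['location']),round(d['p'],2)) for d in robot.tip_of(n,l)][:4])
a=np.vstack([cs['scene']['image'],cs['side']['image']])
cv2.imwrite('pics/a.png',cv2.resize(a,(480,600),interpolation=cv2.INTER_AREA)[:,:,::-1]); save(cs['scene'],'scene.png'); save(cs['side'],'side.png')
s=robot.read_state();print({k:np.round(v,3) for k,v in s.items()})
E
```

```text
scene pos [0.09  0.509 0.726]
shaft_foot [(array([336., 218.]), 0.8)]
handle [(array([334., 218.]), 0.85), (array([291., 278.]), 0.58), (array([335., 189.]), 0.49)]
handle_slot [(array([337., 220.]), 0.72), (array([337., 188.]), 0.62)]
keeper_peg [(array([339., 170.]), 0.71)]
keeper_pivot [(array([306., 198.]), 0.59)]
drive [(array([336., 232.]), 0.64)]
flux_bottle [(array([349., 158.]), 0.67)]
multimeter [(array([214., 287.]), 0.62)]
side_cutters []
solder_spool [(array([378., 169.]), 0.62)]
side pos [ 0.5   -0.882  0.814]
shaft_foot [(array([306., 234.]), 0.86), (array([347., 176.]), 0.5)]
handle [(array([350., 283.]), 0.84), (array([307., 196.]), 0.55)]
handle_slot [(array([350., 283.]), 0.91), (array([312., 194.]), 0.87), (array([338., 244.]), 0.64), (array([306., 230.]), 0.58)]
keeper_peg [(array([338., 245.]), 0.68)]
keeper_pivot [(array([342., 213.]), 0.59)]
drive [(array([307., 239.]), 0.85), (array([339., 244.]), 0.35)]
flux_bottle [(array([383., 337.]), 0.57)]
multimeter [(array([346., 175.]), 0.94)]
side_cutters [(array([279., 294.]), 0.8)]
solder_spool [(array([327., 337.]), 0.89)]
{'clock': np.float64(1.1), 'joint_pos': array([-1.463,  0.158,  1.597, -0.   ,  1.386, -0.21 ]), 'qvel': array([ 0.001,  0.   ,  0.   , -0.   , -0.001,  0.001]), 'joint_efforts': array([  0.001, -39.602, -33.17 ,  -0.   ,   0.001,  -0.   ]), 'tcp_pos': array([ 0.18 , -0.546,  0.239]), 'eef_rot': array([-0.   ,  0.987,  0.158, -0.   ]), 'ft_force': array([-0.334, -0.324, -0.365]), 'moment': array([-0.006,  0.008,  0.086]), 'finger_force': np.float64(0.0), 'finger_gap': np.float64(0.086)}
```

```bash
python3 - <<'E'
import cv2,numpy as np
a=cv2.imread('pics/scene.png')[110:310,180:440];b=cv2.imread('pics/side.png')[140:360,230:450]
cv2.imwrite('pics/ca.png',cv2.resize(a,None,fx=3,fy=3,interpolation=cv2.INTER_CUBIC));cv2.imwrite('pics/cb.png',cv2.resize(b,(600,600),interpolation=cv2.INTER_CUBIC))
E
```

```text
(no output)
```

View pics/ca.png

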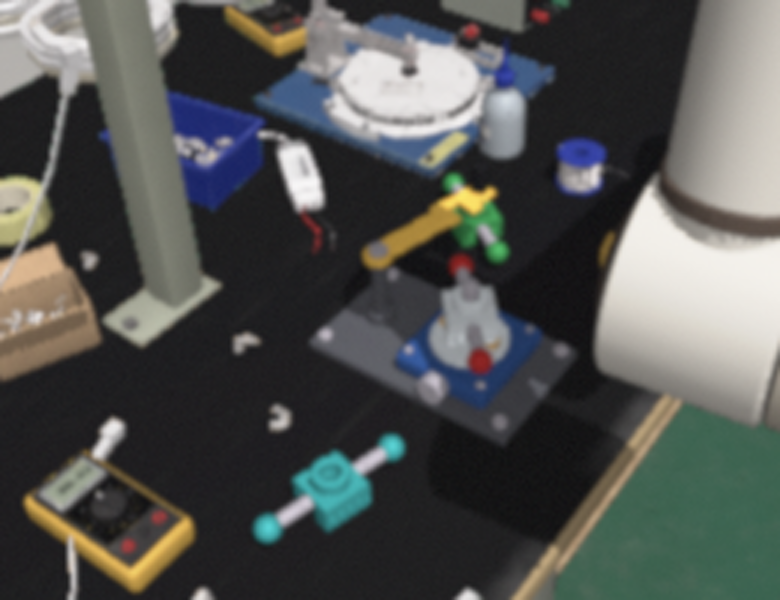

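View pics/cb.png

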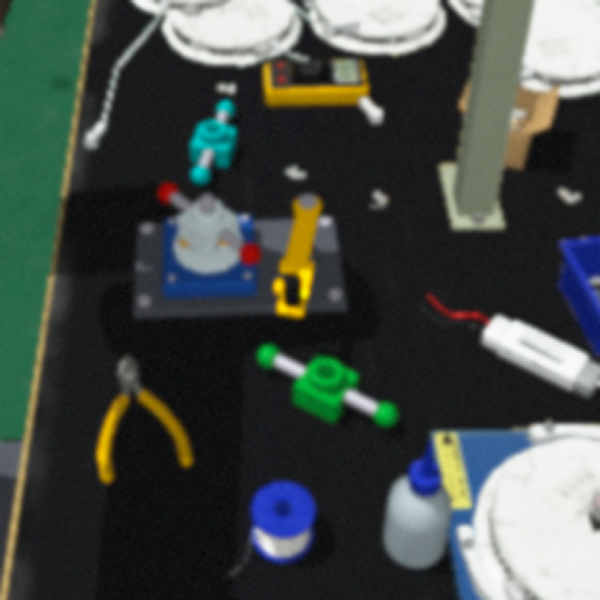

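Scene crop: the handle on the blue drive has red balls at full-image (333,198) and (340,230); side view (291,211) and (322,233). Look-alikes are green (scene ~(337,188)) and turquoise (~(291,278)), both lying loose on the bench. The grey one with red balls on the blue drive is the handle meant, as these enlarged crops confirm.

```bash
cat > m.py <<'E'
from h import *
from scipy.optimize import least_squares
np.set_printoptions(precision=4,suppress=True)
def balls(c,lo,hi,n=2):
    i=c['image'].astype(int); m=((i[...,0]>90)&(i[...,0]>2.2*i[...,1])&(i[...,0]>2.2*i[...,2])).astype(np.uint8)
    k,_,st,ce=cv2.connectedComponentsWithStats(m)
    return [(ce[j],st[j,4]) for j in range(1,k) if st[j,4]>8 and lo[0]<ce[j][0]<hi[0] and lo[1]<ce[j][1]<hi[1]]
E
python3 - <<'E'
from m import *
C={n:cam(n) for n in('scene','side')}
A=balls(C['scene'],(310,180),(360,250));B=balls(C['side'],(270,190),(345,250));print(A,B)
pa=sorted([a[0] for a in A],key=lambda p:p[1]);pb=sorted([b[0] for b in B],key=lambda p:p[1])
for order in (pb,pb[::-1]):
    P=[tri([(C['scene'],x),(C['side'],y)]) for x,y in zip(pa,order)];print(P)
for l in ['shaft_foot','keeper_peg','keeper_pivot','drive']:
    p=[robot.tip_of(n,l) for n in C]
    if all(p):
        x=[q[0]['location'] for q in p]; print(l,tri(list(zip(C.values(),x))))
        z={'shaft_foot':.04,'keeper_peg':.106,'keeper_pivot':.084,'drive':0}[l]
        print('  atz',[atz(c,q,z)[:2] for c,q in zip(C.values(),x)])
E
```

```text
[(array([332.72, 197.12]), np.int32(25)), (array([339.5676, 230.0541]), np.int32(37))] [(array([290.6176, 209.7059]), np.int32(34)), (array([321.6279, 232.7674]), np.int32(43))]
[(array([ 0.4609, -0.0827,  0.1225]), [np.float64(9.524153925024674), np.float64(9.032647817514963)]), (array([ 0.4967, -0.0873,  0.0089]), [np.float64(9.790101650659583), np.float64(9.522728790331193)])]
[(array([ 0.5211, -0.1334,  0.0696]), [np.float64(0.2673822384833373), np.float64(0.27902211737067156)]), (array([ 0.4354, -0.0376,  0.0693]), [np.float64(0.1369307627403486), np.float64(0.12110210512530309)])]
shaft_foot (array([ 0.4836, -0.0885,  0.0339]), [np.float64(1.9125225510331632), np.float64(1.8561393430595154)])
  atz [array([ 0.4857, -0.0829]), array([ 0.479 , -0.0977])]
keeper_pivot (array([ 0.5721, -0.0744,  0.0828]), [np.float64(0.8071690436565564), np.float64(0.7964579686824863)])
  atz [array([ 0.5687, -0.0732]), array([ 0.574 , -0.0742])]
drive (array([ 0.4755, -0.0836, -0.0068]), [np.float64(0.6415148163792815), np.float64(0.6175670612101516)])
  atz [array([ 0.4701, -0.0783]), array([ 0.4773, -0.0893])]
```

```bash
python3 - <<'E'
from m import *
c=cam('side');print('pillar',atz(c,(404,219),0), 'green',atz(c,(350,283),.03))
c=cam('scene');print('pillar',atz(c,(234,213),0))
print(robot.read_state()['clock'])
E
```

```text
pillar [ 0.7729 -0.0135  0.    ] green [ 0.5862 -0.272   0.03  ]
pillar [0.7655 0.0239 0.    ]
1.7
```

Emit:
{"method": "send_rows", "body": {
  "rows": [
    [-1,4.27,-3.45,-0.2,0,0,0],
    [-1,4.27,-3.45,-0.2,0,0,0],
    [-1,4.27,-3.45,-0.2,0,0,0],
    [-1,4.27,-3.45,-0.2,0,0,0],
    [-1,4.27,-3.45,-0.2,0,0,0],
    [-1,4.27,-3.45,-0.2,0,0,0],
    [-1,4.27,-3.45,-0.2,0,0,0],
    [-1,4.27,-3.45,-0.2,0,0,0],
    [-1,4.27,-3.45,-0.2,0,0,0],
    [-1,4.27,-3.45,-0.2,0,0,0]
  ]
}}

```text
clock: 2.95
tcp_pos: [0.4783, -0.0834, 0.2597]
eef_rot: [0.0, 0.987, 0.158, 0.0]
ft_force: [0.5, -1.4, 0.6]
finger_gap: 0.0851
finger_force: 0.0
```

Emit:
{"method": "send_rows", "body": {
  "rows": [
    [-1,0,0,0,0,0,-0.18],
    [-1,0,0,0,0,0,-0.18],
    [-1,0,0,0,0,0,-0.18],
    [-1,0,0,0,0,0,-0.18],
    [-1,0,0,0,0,0,-0.18],
    [-1,0,0,0,0,0,-0.18],
    [-1,0,0,0,0,0,-0.18],
    [-1,0,0,0,0,0,-0.18],
    [-1,0,0,0,0,0,-0.18],
    [-1,0,0,0,0,0,-0.18]
  ]
}}

```text
clock: 4.2
tcp_pos: [0.4775, -0.0851, 0.2594]
eef_rot: [0.0, 0.487, 0.873, 0.0]
ft_force: [-0.7, -0.6, 0.1]
finger_gap: 0.0854
finger_force: 0.0
```

```bash
python3 - <<'E'
from m import *
c=cam('wrist');save(c,'w1.png');print(-c['R'].T@c['t'])
for l in ['shaft_foot','keeper_peg','keeper_pivot','drive','handle']:
    z={'shaft_foot':.04,'keeper_peg':.106,'keeper_pivot':.084,'drive':0,'handle':.05}[l]
    print(l,[(d['location'],round(d['p'],2),atz(c,d['location'],z)[:2]) for d in robot.tip_of('wrist',l)][:2])
for b,n in balls(c,(0,0),(640,400)):print(b,n,atz(c,b,.07))
E
```

```text
[ 0.4395 -0.0241  0.3931]
shaft_foot [([398.9, 231.6], 0.75, array([ 0.5986, -0.0991]))]
keeper_peg [([315.9, 324.0], 0.88, array([ 0.5561, -0.2175]))]
keeper_pivot [([400.2, 230.7], 0.92, array([ 0.5793, -0.0882]))]
drive [([318.5, 162.1], 0.93, array([ 0.4774, -0.0845]))]
handle [([320.6, 306.0], 0.97, array([ 0.5698, -0.2293])), ([413.2, 24.9], 0.95, array([0.4799, 0.0856]))]
[307.494  115.5241] 332 [ 0.4373 -0.0403  0.07  ]
[328.0968 233.3992] 248 [ 0.5207 -0.1349  0.07  ]
```

View pics/w1.png

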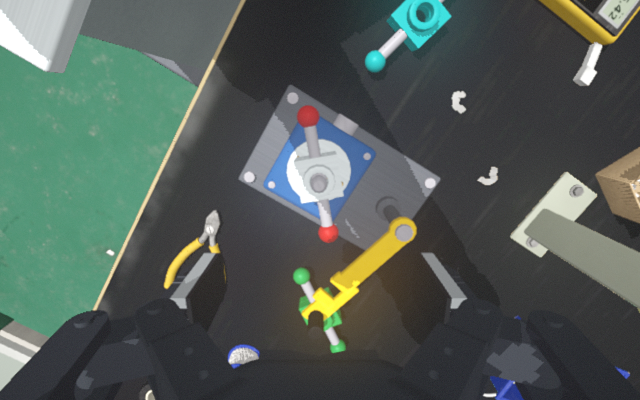

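```bash
python3 - <<'E'
from m import *
c=cam('wrist')
b=[atz(c,p,.012)[:2] for p in [(292,98),(249,177),(432,183)]]
print(b); d=b[2]-b[0];e=b[0]-b[1];print(np.linalg.norm(d),np.linalg.norm(e),np.arctan2(d[1],d[0]),np.arctan2(-e[0],e[1]))
s=atz(c,(319,183),.105)[:2];p=atz(c,(403,228),.097)[:2];v=p-s;print(s,p,np.linalg.norm(v),np.arctan2(v[1],v[0]))
h=[atz(c,p,.034)[:2] for p in [(308,120),(369,155),(267,185),(320,216)]];print('housing bolts guess',h)
im=c['image'][70:340,220:460];cv2.imwrite('pics/w2.png',cv2.resize(im,None,fx=2.2,fy=2.2,interpolation=cv2.INTER_CUBIC)[:,:,::-1])
E
```

```text
[array([ 0.4123, -0.0353]), array([ 0.4133, -0.1421]), array([ 0.6086, -0.0326])]
0.196327098969772 0.10683758513601953 0.013755393534357485 0.009734259905191769
[ 0.4779 -0.0847] [ 0.5741 -0.0825] 0.09625770020886239 0.02310207490192953
housing bolts guess [array([ 0.4403, -0.0455]), array([ 0.5185, -0.0429]), array([ 0.4371, -0.1329]), array([ 0.5092, -0.1336])]
```

View pics/w2.png

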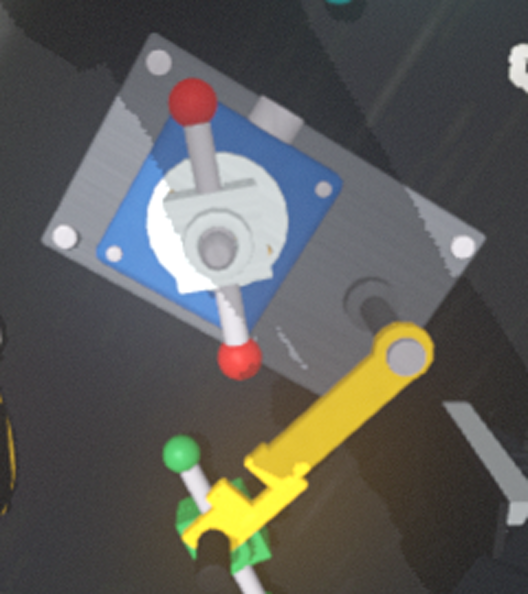

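Shown: shaft top at full-image (319,183), pivot (403,228), drive x running along the plate edge; handle's red balls (307,115), (328,233). Drive yaw is about 0.012, handle about −0.845, so it turns +0.857 rad. Turn the gripper, descend and grip the hub faces.

Emit:
{"method": "send_rows", "body": {
  "rows": [
    [-1,-0.13,0.04,0,0,0,-0.173],
    [-1,0,0,4,0,0,0],
    [-1,0,0,4,0,0,0],
    [-1,0,0,4,0,0,0],
    [-1,0,0,4,0,0,0],
    [-1,0,0,2,0,0,0],
    [-1,0,0,1,0,0,0],
    [-1,0,0,1,0,0,0],
    [-1,0,0,0,0,0,0]
  ]
}}

```text
clock: 5.68
tcp_pos: [0.4785, -0.0859, 0.0592]
eef_rot: [-0.0, 0.413, 0.911, -0.0]
ft_force: [0.1, -0.2, -0.1]
finger_gap: 0.0856
finger_force: 0.0
```

Emit:
{"method": "send_rows", "body": {
  "rows": [
    [0.2,0,0,0,0,0,0],
    [0.2,0,0,0,0,0,0],
    [0.2,0,0,0,0,0,0],
    [0.2,0,0,0,0,0,0],
    [0.2,0,0,0,0,0,0],
    [0.2,0,0,0,0,0,0]
  ]
}}

```text
clock: 6.42
tcp_pos: [0.4791, -0.0863, 0.0602]
eef_rot: [0.001, 0.413, 0.911, -0.0]
ft_force: [-1.1, -0.0, 5.6]
finger_gap: 0.0434
finger_force: 62.2
```

Emit:
{"method": "send_rows", "body": {
  "rows": [
    [0.2,0,0,0,0,0,-0.144],
    [0.2,0,0,0,0,0,-0.144],
    [0.2,0,0,0,0,0,-0.144],
    [0.2,0,0,0,0,0,-0.144],
    [0.2,0,0,0,0,0,-0.144],
    [0.2,0,0,0,0,0,-0.143],
    [0.2,0,0,0,0,0,0],
    [0.2,0,0,0,0,0,0]
  ]
}}

```text
clock: 7.42
tcp_pos: [0.4779, -0.0857, 0.0588]
eef_rot: [-0.001, -0.005, 1.0, 0.0]
ft_force: [-0.2, 0.3, -3.0]
finger_gap: 0.0431
finger_force: 61.3
```

Emit:
{"method": "send_rows", "body": {
  "rows": [
    [-0.4,0,0,0,0,0,0],
    [-0.4,0,0,0,0,0,0],
    [-0.4,0,0,0,0,0,0],
    [-0.4,0,0,0,0,0,0]
  ]
}}

```text
clock: 7.92
tcp_pos: [0.4787, -0.086, 0.0595]
eef_rot: [0.0, -0.006, 1.0, -0.0]
ft_force: [0.2, 0.1, -0.5]
finger_gap: 0.0595
finger_force: 0.0
```

```bash
python3 - <<'E'
from m import *
C={n:cam(n) for n in('scene','side')}
A=balls(C['scene'],(300,180),(370,260));B=balls(C['side'],(260,180),(355,260));print(A,B)
w=cam('wrist');W=balls(w,(0,0),(640,400));print('wrist',W,[atz(w,x[0],.06) for x in W])
for a in A:
  for b in B: print(*tri([(C['scene'],a[0]),(C['side'],b[0])]))
E
```

```text
[(array([316.1538, 208.0769]), np.int32(26)), (array([356.6061, 225.4848]), np.int32(33))] [(array([282.3333, 224.6042]), np.int32(48)), (array([328.2927, 222.9512]), np.int32(41))]
wrist [(array([317.877 , 125.3925]), np.int32(2041))] [array([ 0.4149, -0.0881,  0.06  ])]
[ 0.4648 -0.0696  0.078 ] [np.float64(22.329415875308342), np.float64(21.0050248359385)]
[ 0.5411 -0.082   0.0563] [np.float64(0.2308587751810501), np.float64(0.2274007166274859)]
[ 0.4138 -0.0862  0.0581] [np.float64(0.3402793874592146), np.float64(0.31787708042206475)]
[ 0.4845 -0.0997  0.0449] [np.float64(21.9145711276342), np.float64(21.407223459102422)]
```

The handle dropped (balls at z≈0.057, in line with the drive x). Retreat and go over the peg.

Emit:
{"method": "send_rows", "body": {
  "rows": [
    [-0.4,0,0,-4,0,0,0],
    [-0.4,0,0,-4,0,0,0],
    [-0.4,0,0,-4,0,0,0],
    [-0.4,0,0,-4,0,0,0],
    [-0.4,-1.9,-3.3,0,0,0,0.174],
    [-0.4,0,0,0,0,0,0.174],
    [-0.4,0,0,0,0,0,0.174],
    [-0.4,0,0,0,0,0,0.174],
    [-0.4,0,0,0,0,0,0.174],
    [-0.4,0,0,0,0,0,0.174]
  ]
}}

```text
clock: 9.32
tcp_pos: [0.4978, -0.1187, 0.2192]
eef_rot: [-0.0, 0.496, 0.868, -0.0]
ft_force: [0.1, 0.1, -0.7]
finger_gap: 0.0598
finger_force: 0.0
```

Emit:
{"method": "send_rows", "body": {
  "rows": [
    [-0.4,0,0,0,0,0,0.174],
    [-0.4,0,0,0,0,0,0.174],
    [-0.4,0,0,0,0,0,0.174],
    [-0.4,0,0,0,0,0,0.174],
    [-0.4,0,0,0,0,0,0]
  ]
}}

```text
clock: 9.95
tcp_pos: [0.4978, -0.1187, 0.2192]
eef_rot: [-0.0, 0.76, 0.65, -0.0]
ft_force: [-0.1, 0.3, 0.3]
finger_gap: 0.06
finger_force: 0.0
```

```bash
python3 - <<'E'
from m import *
w=cam('wrist');save(w,'w3.png')
for l,z in [('keeper_peg',.106),('keeper_pivot',.084),('handle',.04)]:
    print(l,[(d['location'],round(d['p'],2),atz(w,d['location'],z)[:2]) for d in robot.tip_of('wrist',l)][:2])
for b,n in balls(w,(0,0),(640,400)):print(b,n,atz(w,b,.06))
c=cam('side');p=robot.tip_of('side','keeper_peg');print('side',[(d['location'],atz(c,d['location'],.106)) for d in p])
p2=robot.tip_of('side','flux_bottle');print([atz(c,d['location'],0) for d in p2][:1])
print(robot.read_state()['clock'])
E
```

```text
keeper_peg [([408.1, 137.7], 0.31, array([ 0.5734, -0.0839]))]
keeper_pivot [([405.8, 137.3], 0.62, array([ 0.5772, -0.0865]))]
handle [([289.2, 154.6], 0.84, array([ 0.474 , -0.0921])), ([404.3, 266.5], 0.62, array([ 0.576 , -0.2318]))]
[358.4436 139.6089] 381 [ 0.5406 -0.0855  0.06  ]
[223.289  163.8593] 391 [ 0.4144 -0.0882  0.06  ]
[523.3254 171.6686] 169 [ 0.6903 -0.1386  0.06  ]
side [([335.6, 244.3], array([ 0.5525, -0.2117,  0.106 ]))]
[array([ 0.6518, -0.4039, -0.    ])]
10.3
```

View pics/w3.png

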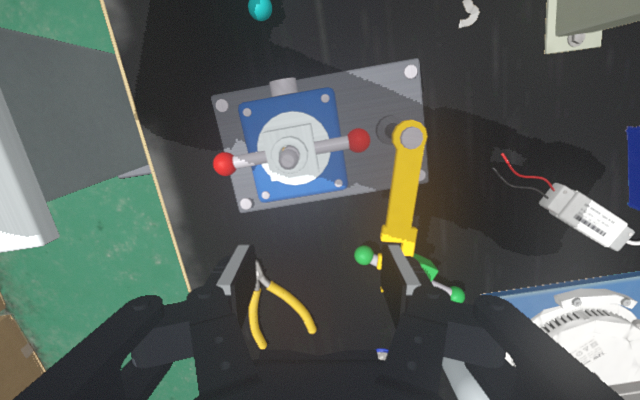

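Shown: the handle lies along the drive x and is home (balls (223,164), (358,140)). The peg is hidden behind the right finger; the other measurements put it near (0.555, −0.2165). Cage the peg loosely.

Emit:
{"method": "send_rows", "body": {
  "rows": [
    [-0.4,-4.39,3.59,0,0,0,0.02],
    [-0.4,-4.39,3.59,0,0,0,0],
    [-0.4,0,0,0,0,0,0],
    [-0.4,0,0,4,0,0,0],
    [-0.4,0,0,3.5,0,0,0],
    [-0.4,0,0,2,0,0,0],
    [-0.4,0,0,2,0,0,0],
    [0.3,0,0,0,0,0,0],
    [0.3,0,0,0,0,0,0],
    [0.3,0,0,0,0,0,0]
  ]
}}

```text
clock: 11.55
tcp_pos: [0.5549, -0.2178, 0.1057]
eef_rot: [0.001, 0.767, 0.642, 0.0]
ft_force: [-0.7, -0.6, 0.1]
finger_gap: 0.0296
finger_force: 0.0
```

```bash
python3 - <<'E'
from m import *
w=cam('wrist');c=cam('side');a=cam('scene')
i=w['image'][200:400,220:420];j=c['image'][195:275,290:370];k=a['image'][130:210,300:380]
f=lambda x:cv2.resize(x,(266,266),interpolation=cv2.INTER_CUBIC)
cv2.imwrite('pics/x.png',np.hstack([f(i),f(j),f(k)])[:,:,::-1])
E
```

```text
(no output)
```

View pics/x.png

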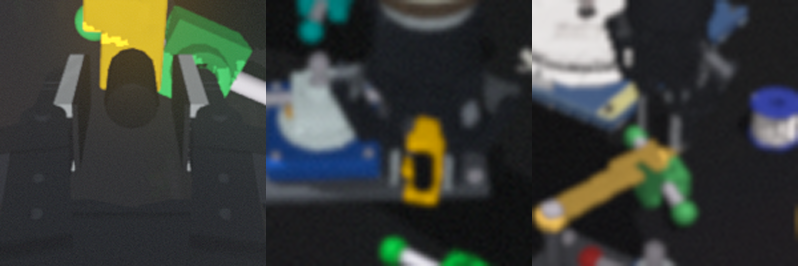

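The peg (left panel, crop (130,90)) stands between the fingers. Sweep along the arc.

Emit:
{"method": "send_rows", "body": {
  "rows": [
    [0.3,0.07,-1.35,0,0,0,0.1],
    [0.3,0.07,-1.35,0,0,0,0.1],
    [0.3,0.07,-1.35,0,0,0,0.1],
    [0.3,0.07,-1.35,0,0,0,0.1],
    [0.3,0.07,-1.35,0,0,0,0.1],
    [0.3,0.07,-1.35,0,0,0,0.1]
  ]
}}

```text
clock: 12.45
tcp_pos: [0.4831, -0.1805, 0.1048]
eef_rot: [0.001, 0.923, 0.385, 0.0]
ft_force: [1.3, -0.5, 0.4]
finger_gap: 0.0299
finger_force: 0.3
```

```bash
python3 - <<'E'
from m import *
s=robot.read_state();p=s['tcp_pos'];q=s['eef_rot'];v=np.array(p[:2])-[.5785,-.0843]
print(np.linalg.norm(v),np.arctan2(-v[1],-v[0]),2*np.arctan2(q[2],q[1]),s['ft_force'])
E
```

```text
0.13546012803448082 0.7895141103917457 0.7903217404714007 [ 1.26   -0.4517  0.371 ]
```

Emit:
{"method": "send_rows", "body": {
  "rows": [
    [0.3,0.07,-1.35,0,0,0,0.1],
    [0.3,0.07,-1.35,0,0,0,0.1],
    [0.3,0.07,-1.35,0,0,0,0.1],
    [0.3,0.07,-1.35,0,0,0,0.1],
    [0.3,0.07,-1.35,0,0,0,0.1],
    [0.3,0.07,-1.35,0,0,0,0.1],
    [0.3,0.02,-0.67,0,0,0,0.05]
  ]
}}

```text
clock: 13.32
tcp_pos: [0.4443, -0.103, 0.1047]
eef_rot: [0.0, 0.997, 0.071, 0.0]
ft_force: [-0.4, 0.2, -0.2]
finger_gap: 0.0299
finger_force: 0.2
```

Emit:
{"method": "send_rows", "body": {
  "rows": [
    [0.3,0,-0.4,0,0,0,0.03],
    [0.3,0,-0.4,0,0,0,0.03],
    [0.3,0,-0.3,0,0,0,0.02],
    [0.3,0,0,0,0,0,0]
  ]
}}

```text
clock: 13.82
tcp_pos: [0.4431, -0.0924, 0.1044]
eef_rot: [0.0, 0.999, 0.032, 0.0]
ft_force: [-0.0, 0.0, -0.2]
finger_gap: 0.03
finger_force: 0.0
```

Emit:
{"method": "send_rows", "body": {
  "rows": [
    [0.3,0,-0.3,0,0,0,0.02],
    [0.3,0,-0.2,0,0,0,0.01],
    [0.3,0,0,0,0,0,0]
  ]
}}

```text
clock: 14.2
tcp_pos: [0.4428, -0.0875, 0.1043]
eef_rot: [0.0, 1.0, 0.017, 0.0]
ft_force: [0.2, -0.4, 0.1]
finger_gap: 0.0299
finger_force: 0.6
```

Emit:
{"method": "send_rows", "body": {
  "rows": [
    [0.3,0,-0.15,0,0,0,0],
    [0.3,0,0,0,0,0,0],
    [0.3,0,0,0,0,0,0]
  ]
}}

```text
clock: 14.58
tcp_pos: [0.4428, -0.0872, 0.1044]
eef_rot: [0.001, 1.0, 0.017, 0.0]
ft_force: [-0.4, -6.6, -2.2]
finger_gap: 0.0298
finger_force: 3.4
```

Hard contact at the predicted stop. Push a touch more, then back off, rise and check.

Emit:
{"method": "send_rows", "body": {
  "rows": [
    [0.3,0,-0.15,0,0,0,0],
    [0.3,0,0,0,0,0,0],
    [0.3,0,0.3,0,0,0,0],
    [0.3,0,0.35,0,0,0,0],
    [0.3,0,0,0,0,0,0],
    [0.3,0,0,-2,0,0,0],
    [0.3,0,0,-4,0,0,0],
    [0.3,0,0,-5,0,0,0],
    [0.3,0,0,-5,0,0,0],
    [0.3,0,0,0,0,0,0]
  ]
}}

```text
clock: 15.82
tcp_pos: [0.4451, -0.0917, 0.2691]
eef_rot: [0.002, 1.0, 0.017, 0.004]
ft_force: [0.7, -0.4, -0.2]
finger_gap: 0.0302
finger_force: 0.0
```

```bash
python3 - <<'E'
from m import *
w=cam('wrist')
for l,z in [('keeper_peg',.106),('keeper_pivot',.084)]:
    print(l,[(d['location'],round(d['p'],2),atz(w,d['location'],z)[:2]) for d in robot.tip_of('wrist',l)][:2])
for b,n in balls(w,(0,0),(640,400)):print(b,n,atz(w,b,.06))
x=np.array([.4785,-.0858]);u=np.array([1,.015])
print('pred neck/pivot/peg',[proj(w,[*p,z]) for p,z in [(x,.105),(x+.1*u,.097),([.4446,-.0933],.121)]])
save(w,'w4.png')
E
```

```text
keeper_peg [([321.0, 186.4], 0.87, array([ 0.443 , -0.0966]))]
keeper_pivot [([313.4, 38.1], 0.81, array([ 0.5763, -0.0851])), ([571.4, 113.8], 0.23, array([ 0.5191, -0.3399]))]
[12.4545 47.1636] 55 [0.5649 0.2156 0.06  ]
[41.1786 47.5714] 56 [0.565  0.1861 0.06  ]
[311.7322 201.2762] 239 [ 0.4141 -0.088   0.06  ]
pred neck/pivot/peg [array([310.7086, 148.6761]), array([312.38  ,  32.2718]), array([317.6129, 188.6368])]
```

View pics/w4.png

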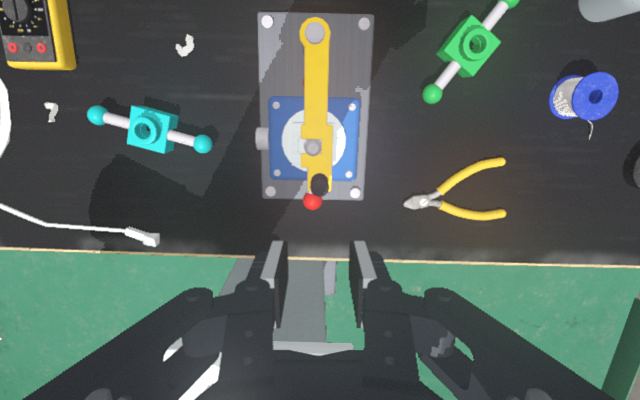

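```bash
python3 - <<'E'
from m import *
w=cam('wrist');i=w['image'].astype(int)
m=(i[...,0]>120)&(i[...,1]>90)&(i[...,2]<90)
P=[]
for r in range(50,116,5):
    xs=[x for x in np.where(m[r])[0] if 280<x<350]; P.append((atz(w,(min(xs),r),.091)[:2]+atz(w,(max(xs),r),.091)[:2])/2)
P=np.array(P);a,b=np.polyfit(P[:,0],P[:,1],1);print('keeper yaw',a,'y at shaft',a*.4785+b,'at pivot',a*.5785+b)
for (p,q) in [((267,20),(270,192)),((365,23),(355,193))]:
    A,B=atz(w,p,.012),atz(w,q,.012);print((A-B)[:2],(A-B)[1]/(A-B)[0])
n=m.copy();print('black peg')
g=(i.max(2)<70);g[:165]=0;g[200:]=0;g[:,:305]=0;g[:,335:]=0
k,_,st,ce=cv2.connectedComponentsWithStats(g.astype(np.uint8));print(st,ce)
a=w['image'][120:215,265:375];cv2.imwrite('pics/w5.png',cv2.resize(a,None,fx=6,fy=6,interpolation=cv2.INTER_CUBIC)[:,:,::-1])
E
```

```text
keeper yaw 0.012750624090893128 y at shaft -0.08920523313179027 at pivot -0.08793017072270096
[0.193  0.0018] 0.009416386848422362
[0.1913 0.0018] 0.009197011902679079
black peg
[[     0      0    640    400 256000]] [[319.5 199.5]]
```

View pics/w5.png

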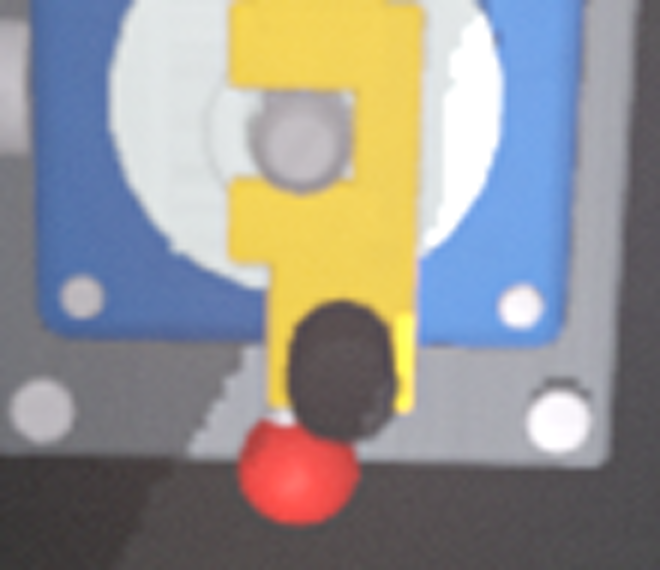

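The crop shows the shaft (300,140) seated in the keeper's notch. The keeper yaw of 0.013 matches the drive yaw of 0.01, so it is fully in, and the arm is well clear.

```bash
python3 -c "
from cell import robot
print(robot.sign_off(),robot.read_state()['clock'])"
```

```text
the job is handed in; nothing more can be done
the job is handed in; nothing more can be done
```

The handle has dropped fully onto the key, and the yellow keeper is swung in to its stop with the shaft in its notch. I left the other things on the bench untouched and handed the job in at about 16 s on the robot's clock.

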